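# Tilt the parts tote so the bolts gather in the front corner by the beaker, and hold it

### The job

Lift the blue parts tote by its black handle, with a good 10 cm of air under all of it, and tilt it towards you and towards the side where the white beaker stands, until the three loose bolts in it have all slid into that one front corner, nearest to you on the beaker's side. Let only the tilt move them: keep the fingers off them, spill none, and leave the beaker and the amber jar where they are. Finish holding the tote still in the air, tilted to that corner: do not put it down or let go.

Things in the scene. Friction and masses are not known exactly. Their poses are not given: they have to be found in the camera images.
- tote: open blue plastic tote, 120 mm deep (its x), 150 mm wide (its y), 50 mm high; walls and floor 4 mm, rim 4 mm proud; 0.3 kg. Origin: centre of its underside; x points away from the robot (start yaw within 0.5 rad), y left, z up, so -x is its front. A steel bail spans it along y from the middles of the short end walls. Smooth inside: bolts start to slide at about 9 to 14 degrees
- tote_grip (a point): middle of the black flat grip of the bail, 118 mm above the tote's underside, over its centre: 30 mm thick (tote's x), 60 mm long (tote's y), 22 mm high, open below and beside. Pinch it with the fingers closing along the tote's x; 60 N keeps the tote from swinging in the grip. About 40 degrees towards the corner, best the side first and then the front edge, brings all bolts home
- corner_left (a point): the tote's front left inner corner at floor level (tote x = -56, y = +71, z = 4 mm)
- corner_right (a point): the tote's front right inner corner at floor level (tote x = -56, y = -71, z = 4 mm)
- bolt_1_mid (a point): a bright M8 hex bolt, 44 mm long overall, head 13 mm across and 6 mm thick, shank 8 mm; one of three alike that lie loose on the tote's floor (30 g). This point lies on its axis, halfway along its length
- bolt_2_mid (a point): a bright M8 hex bolt, 44 mm long overall, head 13 mm across and 6 mm thick, shank 8 mm; one of three alike that lie loose on the tote's floor (30 g). This point lies on its axis, halfway along its length
- bolt_3_mid (a point): a bright M8 hex bolt, 44 mm long overall, head 13 mm across and 6 mm thick, shank 8 mm; one of three alike that lie loose on the tote's floor (30 g). This point lies on its axis, halfway along its length
- bolt_1: the first of the three bolts; origin in the outer face of its head, z along the shank
- bolt_2: the second bolt, as bolt_1
- bolt_3: the third bolt, as bolt_1
- beaker: empty, whitish translucent plastic beaker, 66 mm across, 72 mm tall, standing on the worktop beside the tote, either left of it (y above 0.19) or right of it (y below 0): it tells which front corner is wanted. Origin: centre of its underside
- jar: small dark brown (amber) jar with a black lid, 45 mm across and 75 mm tall, standing on the other side of the tote. Origin: centre of its underside. Near by: a tall mill right of y = -0.14 (keep the raised tote and hand left of it), a 50 mm high vice and a low case in front of the tote, at x below 0.49

How it is judged:
By the outcome, as a careful person would: the job done as asked, in the order asked, and still so for the second after the job is handed in, while the arm keeps its last pose, push and grip.
It also fails if it takes over 46 s, if anything falls off the work surface, if the arm or the gripper's body presses on something with over 40 N, if the wrist force passes 120 N, or if a joint passes its speed limit or range.

### The arm

A 6-joint arm with a two-finger parallel gripper is mounted at the origin on a cart in front of the work surface, level with it; the furniture and walls round the work are solid. World frame = base frame: x ahead of the robot, y to its left, z up, the work surface at z = 0. Lengths are in m, angles in rad, forces in N, time in s.
With the tool pointing down it reaches from about 0.35 to 0.975 m from the base axis. Payload 4.9 kg.
Tool frame: the origin (TCP) lies at the very end of the fingers, on their centre line; the grasp point (between the pads) lies 19 mm behind it; z points along the fingers, y is the line along which they close (so a half turn about z gives the same grasp; the last joint's range is limited). The gripper opens to 85 mm and grips with 20 to 120 N. Pads are 22 mm wide; open, the fingers measure 114 mm over their backs; the gripper's body (76 mm by 85 mm) begins 54 mm behind the grasp point. The pads swing forward as they close: fully open they stand 13 mm farther back than shut.
Start: joints at [-1.22, 0.053, 1.613, -0, 1.476, -0.119], TCP at [0.283, -0.557, 0.231] pointing down, gripper open.
Joint ranges: [-3.01, 3.01], [-1.01, 2.22], [0.06, 2.58], [-1.02, 4.17], [0.09, 2.62], [-3.14, 3.14]. Speed limits (rad/s): [2.57, 2.57, 3.14, 3.14, 3.14, 3.14].

### API

Orientations are given as a unit quaternion [w, x, y, z].
In Python, from plant import * gives the robot as it stands.
- The arm moves only by the tool jog_arm, never from a script. Its argument "moves" is a list that holds one entry, the list of rows, each a list of 7 numbers: the finger opening in cm, from 0 to 8.54, then the shift along the tool's x, y, z in cm, then the turn, a rotation vector about the tool's x, y, z in rad. A call has 1 to 20 rows; each row shifts and turns the commanded pose from where the row before left it, along the tool's axes as they then stand; what a row does not reach is not made up. A row lasts 1/12 s, in which the tool goes at most 41.7 mm and 7.16 degrees, less where a joint would pass 70% of its speed; a pose out of reach is approached as far as the arm can. A call is refused whole if a number of a shift passes 4.17 or a number of a turn 0.125, either way. A call with a gripper value outside its range is refused whole. The fingers move at their own pace and stop on an object; the grip force is fixed at half the most. Time passes only in rows, so rows that do not move let the fingers close. It gives the time, the measured TCP pose, the force, the opening and the grip force at its end, in the units of the state.
- state(): the state, without advancing time (a new reading comes with each control period).
- grab_frame(name): name is "side" or "top"; returns a dict with "color" (420x560x3 uint8, blue, green, red), "depth" (420x560 float32, m along the optical axis (not along the pixel's ray), 0 where there is no reading), "fx", "fy", "cx", "cy" (pixels), "R" (3x3) and "t" (3): a world point X has camera coordinates R X + t. Camera axes: x right, y down, z forward; pixel columns grow to the right and rows downward; lengths in m; the calibration is good to about 2 mm. A picture is of the moment at which its call begins.
- job_done(): hands the job in; it is judged then, once.
Trained networks look in a picture, given as the dict that the camera call returned (one of the last four; its "shot" number tells which), for a name from the list of things; names that differ only in an ending like _2 or _b are one class to them, and where a whole thing is asked for, a point or a joint stands for the part that bears it (a point fixed in the world has none). Each returns a list of dicts, best first, with "p" (0 to 1); they miss things now and then, are a little off and sometimes report something else, mostly with a low value. They report only what shows in the picture. A call takes as long as a camera call.
- recognise(name, picture): "rect" ([centre column, centre row, width, height] in pixels, round what is visible of it).
- regions_of(name, picture): "pixels" (420x560 bool, what is visible of it) and "rect" ([centre column, centre row, width, height] in pixels, round what is visible of it).
The state is a dict: "time": time; "joint_pos": joint angles; "joint_vel": joint speeds; "joint_efforts": joint torques, N m; "tool_pos": TCP position; "tool_rot": TCP orientation; "contact_force": force on the tool from outside, world axes, zero at the start; "ft_torque": the same for the moment, N m; "gripper_width": opening from 0.0 (shut) to 1.0 (fully open); "grasp_force": force on a finger pad.
Only numpy, scipy, OpenCV 4.12 (cv2) and the standard library are available. Lean on these libraries where they do the work, as an engineer would, in place of code of your own. Each camera call takes 0.05 s, during which the arm holds its last target. There are 200 camera calls.

## Working session

There is one attempt and no reset: what is moved stays moved. The work goes in short steps, Python scripts to look and compute and a tool call to move; the robot and the scene stay as the last step left them, time stands still between calls to the robot, and variables do not carry over. Pictures are saved under pics/ and viewed, at most 10 in all, crops included, and the job is handed in when it is done.

Besides the shell and the picture viewer there is one more tool, called after "Call:" in YAML: its name, and indented under it one key for each argument. jog_arm: Moves the arm, as the interface text tells. Its arguments: {"type":"object","properties":{"moves":{"type":"array"}},"required":["moves"]}

```bash
ls; mkdir -p pics
cat > h.py <<'E'
from plant import *
import numpy as np, cv2
from scipy.spatial.transform import Rotation as Ro
def world(f,mask):
    v,u=np.nonzero(mask&(f["depth"]>0)); d=f["depth"][v,u]
    c=np.c_[(u-f["cx"])/f["fx"]*d,(v-f["cy"])/f["fy"]*d,d]
    return (c-f["t"])@np.array(f["R"])
E
python3 - <<'E'
from h import *
s=state();print(s)
fs={}
for n in("side","top"):
    f=grab_frame(n);fs[n]=f
    print(n,f["fx"],np.round(-np.array(f["R"]).T@f["t"],3),np.round(f["R"],2).tolist())
    for k in("tote","tote_grip","beaker","jar","bolt_1"):
        for r in regions_of(k,f)[:3]:
            P=world(f,r["pixels"])
            if len(P): print(n,k,round(r["p"],2),np.round(r["rect"]),len(P),np.round(np.median(P,0),3),np.round(np.percentile(P,2,axis=0),3),np.round(np.percentile(P,98,axis=0),3))
cv2.imwrite("pics/a.png",np.vstack([np.hstack([cv2.resize(fs[n]["color"],(400,300)) for n in fs])]))
cv2.imwrite("pics/top.png",fs["top"]["color"])
cv2.imwrite("pics/side.png",fs["side"]["color"])
E
```

```text
pics
{'time': 0.0, 'joint_pos': array([-1.22000947e+00,  5.33579811e-02,  1.61431654e+00, -6.09054759e-06,
        1.47603113e+00, -1.19007970e-01]), 'joint_vel': array([ 8.24311943e-04,  1.03471506e-04,  1.98469007e-04, -4.27829806e-04,
       -1.26450718e-03, -6.19273076e-05]), 'joint_efforts': array([ 2.41162852e-03, -3.93680227e+01, -3.70175314e+01,  1.39401923e-04,
        6.96379910e-03, -1.50397817e-06]), 'tool_pos': array([ 0.28271195, -0.55668426,  0.23004888]), 'tool_rot': array([-1.04905955e-03,  9.72537612e-01,  2.32743370e-01, -1.25173906e-04]), 'contact_force': array([-0.58718214, -0.27413717, -0.0197535 ]), 'ft_torque': array([ 0.01116407,  0.00615204, -0.03441402]), 'grasp_force': 0.0, 'gripper_width': 1.003620541025541}
side 410.7791614590629 [0.476 0.793 0.494] [[-0.98, -0.18, -0.01], [-0.08, 0.47, -0.88], [0.16, -0.86, -0.48]]
side tote 0.79 [259. 234.  75.  91.] 3826 [0.652 0.08  0.032] [ 0.579 -0.004  0.003] [0.733 0.167 0.13 ]
side tote_grip 0.76 [260. 231.  72.  87.] 3920 [0.652 0.08  0.031] [ 0.58  -0.005  0.002] [0.734 0.167 0.13 ]
side beaker 0.74 [223. 283.
[... 218 characters left out ...]
 5687 [0.661 0.082 0.007] [ 0.589 -0.001  0.001] [0.739 0.165 0.131]
top tote_grip 0.55 [258. 197. 101.  93.] 5699 [0.661 0.081 0.007] [ 0.588 -0.001  0.001] [0.739 0.165 0.131]
top beaker 0.66 [175. 182.  37.  35.] 1033 [0.689 0.244 0.011] [ 0.655  0.209 -0.002] [0.719 0.268 0.073]
top jar 0.69 [349. 213.  28.  27.] 541 [ 0.633 -0.086  0.074] [ 0.614 -0.108  0.018] [ 0.654 -0.07   0.078]
top bolt_1 0.56 [234. 194.  10.   5.] 25 [0.67  0.133 0.015] [0.665 0.125 0.01 ] [0.673 0.136 0.02 ]
top bolt_1 0.51 [254. 216.  26.  15.] 101 [0.622 0.087 0.013] [0.613 0.064 0.004] [0.631 0.106 0.019]
top bolt_1 0.15 [257. 196. 106.  93.] 5872 [0.661 0.082 0.007] [ 0.588 -0.002  0.001] [0.74  0.166 0.131]
```

Run:
```python
from h import *
for n in("side","top"):
    f=grab_frame(n)
    r=regions_of("tote",f)[0]; P=world(f,r["pixels"])
    for lo,hi in((.122,.14),(.11,.14),(.04,.062)):
        Q=P[(P[:,2]>lo)&(P[:,2]<hi)]
        print(n,lo,len(Q),Q.mean(0).round(4),cv2.minAreaRect((Q[:,:2]*1000).astype(np.float32)))
im=grab_frame("top")["color"][120:280,140:400]
cv2.imwrite("pics/c.png",cv2.resize(im,None,fx=3,fy=3,interpolation=cv2.INTER_CUBIC))
```

```text
side 0.122 308 [0.6587 0.0877 0.1282] ((659.7632446289062, 82.53704833984375), (33.61928939819336, 124.15097045898438), 23.932628631591797)
side 0.11 466 [0.6553 0.0963 0.1244] ((658.93212890625, 84.929443359375), (33.62907409667969, 152.762451171875), 24.36358642578125)
side 0.04 984 [0.6546 0.0907 0.0486] ((659.7965698242188, 82.69062805175781), (130.76968383789062, 163.1901397705078), 25.065031051635742)
top 0.122 712 [0.6615 0.0823 0.1287] ((662.3533325195312, 80.95669555664062), (32.32276916503906, 141.481201171875), 24.64385414123535)
top 0.11 896 [0.6611 0.0824 0.1267] ((661.4887084960938, 82.39220428466797), (32.697296142578125, 158.78482055664062), 24.64385414123535)
top 0.04 1427 [0.664  0.0823 0.0505] ((661.7844848632812, 83.94099426269531), (130.394775390625, 164.02288818359375), 24.518701553344727)
```

View pics/c.png

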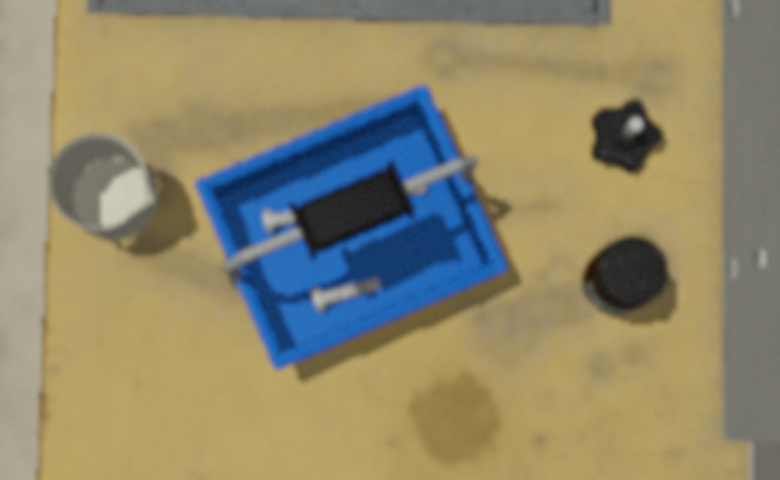

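View pics/side.png

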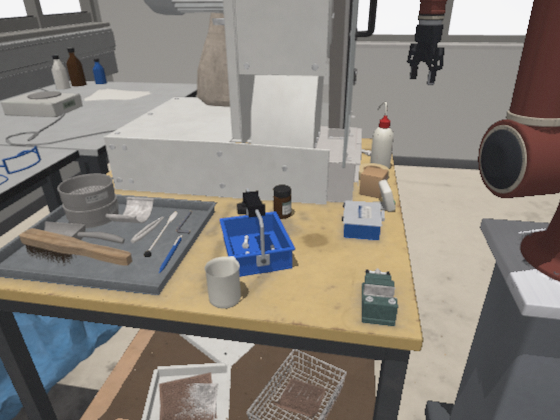

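```bash
cat >> h.py <<'E'
def plan(p,R=None,n=None,tmax=0.11,dmax=3.5):
    """rows from the measured pose to TCP p, orientation R (straight line, even turn)"""
    s=state(); q=s["tool_rot"]; R0=Ro.from_quat([q[1],q[2],q[3],q[0]]); p0=s["tool_pos"]
    R=R or R0; w=(R0.inv()*R).as_rotvec(); d=(np.array(p)-p0)*100
    n=n or int(np.ceil(max(np.linalg.norm(d)/dmax,np.abs(w).max()/tmax)))
    print(n,"rows; total tool shift",R0.inv().apply(d).round(2),"turn",w.round(3))
    for i in range(n): print((R0*Ro.from_rotvec(w*i/n)).inv().apply(d/n).round(2).tolist(),(w/n).round(4).tolist())
yaw=0.428
def tote_tool(roll=0,pitch=0,yaw=yaw):
    T=Ro.from_euler("z",yaw)*Ro.from_euler("y",pitch)*Ro.from_euler("x",roll)   # tote
    return T*Ro.from_matrix(np.array([[0,1,0],[1,0,0],[0,0,-1.]]).T)  # tool x=tote y, y=tote x, z down
E
python3 - <<'E'
from h import *
for n in("side","top"):
    f=grab_frame(n); P=world(f,f["depth"]>0)
    for y0 in np.arange(-.7,.4,.1):
        Q=P[(P[:,1]>y0)&(P[:,1]<y0+.1)&(P[:,0]>.2)&(P[:,0]<1)&(P[:,2]>.05)]
        b=[round(float(Q[(Q[:,0]>x)&(Q[:,0]<=x+.1),2].max(initial=0)),2) for x in np.arange(.2,1,.1)]
        print(n,round(y0,1),b)
print(tote_tool().as_matrix().round(3))
plan([.42,-.2,.33]);plan([.661,.0825,.23])
E
```

```text
side -0.7 [0.29, 0.35, 0.46, 0.27, 0.0, 0.0, 0.0, 0.0]
side -0.6 [0.46, 0.46, 0.26, 0.46, 0.0, 0.0, 0.45, 0.45]
side -0.5 [0.35, 0.2, 0.18, 0.33, 0.0, 0.0, 0.47, 0.47]
side -0.4 [0.0, 0.0, 0.46, 0.43, 0.0, 0.3, 0.16, 0.16]
side -0.3 [0.0, 0.06, 0.47, 0.47, 0.47, 0.47, 0.16, 0.16]
side -0.2 [0.0, 0.06, 0.47, 0.15, 0.15, 0.16, 0.16, 0.16]
side -0.1 [0.0, 0.0, 0.0, 0.0, 0.08, 0.0, 0.0, 0.0]
side -0.0 [0.48, 0.0, 0.0, 0.05, 0.13, 0.05, 0.0, 0.0]
side 0.1 [0.36, 0.0, 0.0, 0.05, 0.13, 0.05, 0.06, 0.06]
side 0.2 [0.0, 0.05, 0.05, 0.0, 0.07, 0.07, 0.06, 0.06]
side 0.3 [0.0, 0.0, 0.0, 0.0, 0.0, 0.0, 0.0, 0.0]
top -0.7 [0.0, 0.0, 0.0, 0.0, 0.0, 0.0, 0.0, 0.0]
top -0.6 [0.0, 0.0, 0.0, 0.0, 0.0, 0.0, 0.0, 0.0]
top -0.5 [0.0, 0.15, 0.13, 0.12, 0.0, 0.0, 0.0, 0.16]
top -0.4 [0.0, 0.0, 0.14, 0.33, 0.0, 0.0, 0.16, 0.16]
top -0.3 [0.0, 0.07, 0.12, 0.52, 0.53, 0.53, 0.16, 0.16]
top -0.2 [0.0, 0.07, 0.63, 0.55, 0.16, 0.16, 0.16, 0.16]
top -0.1 [0.0, 0.0, 0.0, 0.0, 0.08, 0.05, 0.0, 0.0]
top -0.0 [0.0, 0.0, 0.0, 0.05, 0.13, 0.06, 0.0, 0.0]
top 0.1 [0.0, 0.0, 0.0, 0.06, 0.13, 0.06, 0.06, 0.06]
top 0.2 [0.
[... 831 characters left out ...]
 [0.0, 0.0, 0.0]
[2.85, -1.82, 0.01] [0.0, 0.0, 0.0]
[2.85, -1.82, 0.01] [0.0, 0.0, 0.0]
[2.85, -1.82, 0.01] [0.0, 0.0, 0.0]
[2.85, -1.82, 0.01] [0.0, 0.0, 0.0]
[2.85, -1.82, 0.01] [0.0, 0.0, 0.0]
[2.85, -1.82, 0.01] [0.0, 0.0, 0.0]
[2.85, -1.82, 0.01] [0.0, 0.0, 0.0]
[2.85, -1.82, 0.01] [0.0, 0.0, 0.0]
[2.85, -1.82, 0.01] [0.0, 0.0, 0.0]
[2.85, -1.82, 0.01] [0.0, 0.0, 0.0]
[2.85, -1.82, 0.01] [0.0, 0.0, 0.0]
[2.85, -1.82, 0.01] [0.0, 0.0, 0.0]
[2.85, -1.82, 0.01] [0.0, 0.0, 0.0]
[2.85, -1.82, 0.01] [0.0, 0.0, 0.0]
[2.85, -1.82, 0.01] [0.0, 0.0, 0.0]
[2.85, -1.82, 0.01] [0.0, 0.0, 0.0]
[2.85, -1.82, 0.01] [0.0, 0.0, 0.0]
[2.85, -1.82, 0.01] [0.0, 0.0, 0.0]
[2.85, -1.82, 0.01] [0.0, 0.0, 0.0]
```

Run:
```python
from h import *
for n in("side","top"):
    f=grab_frame(n); P=world(f,f["depth"]>0)
    for y0 in np.arange(-.5,-.05,.05):
        o=[]
        for a,b in((.09,.2),(.2,.4),(.4,.8)):
            Q=P[(P[:,1]>y0)&(P[:,1]<y0+.05)&(P[:,0]>.25)&(P[:,0]<1)&(P[:,2]>a)&(P[:,2]<b)]
            o.append((len(Q),round(float(np.percentile(Q[:,0],1)),3) if len(Q)>3 else None, round(float(Q[:,1].max()),3) if len(Q)>3 else None))
        print(n,round(y0,2),o)
cv2.imwrite("pics/top2.png",grab_frame("top")["color"])
```

```text
side -0.5 [(307, 0.386, -0.451), (522, 0.252, -0.451), (357, 0.871, -0.463)]
side -0.45 [(726, 0.357, -0.4), (39, 0.561, -0.401), (0, None, None)]
side -0.4 [(940, 0.453, -0.35), (455, 0.499, -0.35), (0, None, None)]
side -0.35 [(601, 0.453, -0.3), (1282, 0.5, -0.3), (186, 0.499, -0.3)]
side -0.3 [(747, 0.453, -0.25), (1729, 0.55, -0.25), (593, 0.5, -0.254)]
side -0.25 [(2449, 0.458, -0.2), (5988, 0.551, -0.204), (3810, 0.55, -0.205)]
side -0.2 [(4935, 0.47, -0.158), (1, None, None), (367, 0.446, -0.155)]
side -0.15 [(111, 0.487, -0.136), (330, 0.487, -0.136), (161, 0.487, -0.135)]
side -0.1 [(0, None, None), (0, None, None), (0, None, None)]
top -0.5 [(41, 0.416, -0.45), (0, None, None), (0, None, None)]
top -0.45 [(1648, 0.361, -0.4), (0, None, None), (0, None, None)]
top -0.4 [(2932, 0.455, -0.35), (292, 0.502, -0.35), (0, None, None)]
top -0.35 [(3188, 0.464, -0.3), (430, 0.502, -0.32), (0, None, None)]
top -0.3 [(4247, 0.456, -0.25), (18, 0.575, -0.25), (0, None, None)]
top -0.25 [(8351, 0.456, -0.2), (8609, 0.553, -0.205), (13391, 0.552, -0.208)]
top -0.2 [(7310, 0.464, -0.152), (0, None, None), (1952, 0.449, -0.154)]
top -0.15 [(66, 0.489, -0.138), (272, 0.489, -0.138), (1003, 0.489, -0.137)]
top -0.1 [(0, None, None), (0, None, None), (0, None, None)]
```

View pics/top2.png

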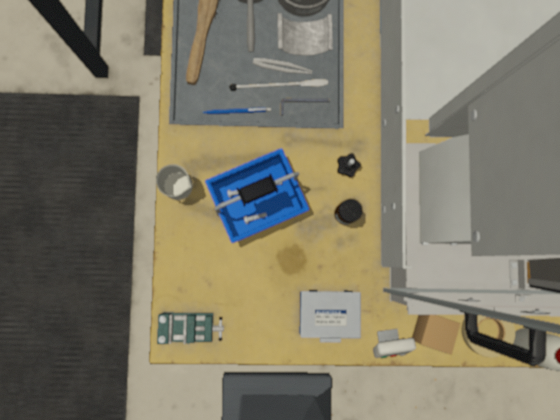

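Run:
```python
from h import *
plan([.30,-.30,.32],n=1);plan([.30,-.30,.32],n=10)
```

```text
1 rows; total tool shift [ 13.17 -22.17  -8.87] turn [0. 0. 0.]
[13.17, -22.17, -8.87] [0.0, 0.0, 0.0]
10 rows; total tool shift [ 13.17 -22.17  -8.87] turn [0. 0. 0.]
[1.32, -2.22, -0.89] [0.0, 0.0, 0.0]
[1.32, -2.22, -0.89] [0.0, 0.0, 0.0]
[1.32, -2.22, -0.89] [0.0, 0.0, 0.0]
[1.32, -2.22, -0.89] [0.0, 0.0, 0.0]
[1.32, -2.22, -0.89] [0.0, 0.0, 0.0]
[1.32, -2.22, -0.89] [0.0, 0.0, 0.0]
[1.32, -2.22, -0.89] [0.0, 0.0, 0.0]
[1.32, -2.22, -0.89] [0.0, 0.0, 0.0]
[1.32, -2.22, -0.89] [0.0, 0.0, 0.0]
[1.32, -2.22, -0.89] [0.0, 0.0, 0.0]
```

Call:
jog_arm:
  moves:
    - [[8.5,1.3,-2.2,-0.9,0,0,0],[8.5,1.3,-2.2,-0.9,0,0,0],[8.5,1.3,-2.2,-0.9,0,0,0],[8.5,1.3,-2.2,-0.9,0,0,0],[8.5,1.3,-2.2,-0.9,0,0,0],[8.5,1.3,-2.2,-0.9,0,0,0],[8.5,1.3,-2.2,-0.9,0,0,0],[8.5,1.3,-2.2,-0.9,0,0,0],[8.5,1.3,-2.2,-0.9,0,0,0],[8.5,1.3,-2.2,-0.9,0,0,0]]

```text
time: 1.93
tool_pos: [0.2991, -0.301, 0.3218]
tool_rot: [0.0, 0.973, 0.233, 0.0]
contact_force: [0.7, 0.5, 0.5]
gripper_width: 0.995
grasp_force: 0.0
```

Call:
jog_arm:
  moves:
    - [[8.5,1.9,-2.2,0,0,0,0],[8.5,1.9,-2.2,0,0,0,0],[8.5,1.9,-2.2,0,0,0,0],[8.5,1.9,-2.2,0,0,0,0],[8.5,1.9,-2.2,0,0,0,0],[8.5,1.9,-2.2,0,0,0,0],[8.5,1.9,-2.2,0,0,0,0],[8.5,1.9,-2.2,0,0,0,0],[8.5,1.9,-2.2,0,0,0,0],[8.5,1.9,-2.2,0,0,0,0]]

```text
time: 2.77
tool_pos: [0.3691, -0.0186, 0.3216]
tool_rot: [0.0, 0.973, 0.233, 0.001]
contact_force: [1.4, -1.3, -0.7]
gripper_width: 0.998
grasp_force: 0.0
```

Run:
```python
from h import *
print(state()["joint_pos"].round(2))
plan([.661,.0825,.20],tote_tool(),n=15)
```

```text
[-0.25 -0.64  2.02 -0.    1.76  0.85]
15 rows; total tool shift [30.59  4.19 12.19] turn [ 1.000e-03 -0.000e+00 -1.529e+00]
[2.04, 0.28, 0.81] [0.0001, -0.0, -0.1019]
[2.0, 0.49, 0.81] [0.0001, -0.0, -0.1019]
[1.94, 0.69, 0.81] [0.0001, -0.0, -0.1019]
[1.86, 0.88, 0.81] [0.0001, -0.0, -0.1019]
[1.76, 1.07, 0.81] [0.0001, -0.0, -0.1019]
[1.64, 1.24, 0.81] [0.0001, -0.0, -0.1019]
[1.51, 1.4, 0.81] [0.0001, -0.0, -0.1019]
[1.36, 1.55, 0.81] [0.0001, -0.0, -0.1019]
[1.19, 1.68, 0.81] [0.0001, -0.0, -0.1019]
[1.02, 1.79, 0.81] [0.0001, -0.0, -0.1019]
[0.83, 1.88, 0.81] [0.0001, -0.0, -0.1019]
[0.63, 1.96, 0.81] [0.0001, -0.0, -0.1019]
[0.43, 2.01, 0.81] [0.0001, -0.0, -0.1019]
[0.22, 2.05, 0.81] [0.0001, -0.0, -0.1019]
[0.02, 2.06, 0.81] [0.0001, -0.0, -0.1019]
```

Call:
jog_arm:
  moves:
    - [[8.5,2.0,0.3,0.8,0,0,-0.1],[8.5,2.0,0.5,0.8,0,0,-0.1],[8.5,1.9,0.7,0.8,0,0,-0.1],[8.5,1.9,0.9,0.8,0,0,-0.1],[8.5,1.8,1.1,0.8,0,0,-0.1],[8.5,1.6,1.2,0.8,0,0,-0.1],[8.5,1.5,1.4,0.8,0,0,-0.1],[8.5,1.4,1.5,0.8,0,0,-0.1],[8.5,1.2,1.7,0.8,0,0,-0.1],[8.5,1.0,1.8,0.8,0,0,-0.1],[8.5,0.8,1.9,0.8,0,0,-0.1],[8.5,0.6,2.0,0.8,0,0,-0.1],[8.5,0.4,2.0,0.8,0,0,-0.1],[8.5,0.2,2.0,0.8,0,0,-0.1],[8.5,0,2.1,0.8,0,0,-0.1],[8.5,0,0,0,0,0,0],[8.5,0,0,0,0,0,0]]

```text
time: 4.18
tool_pos: [0.6625, 0.0754, 0.2]
tool_rot: [-0.001, 0.553, 0.833, -0.001]
contact_force: [-0.6, -0.1, -0.1]
gripper_width: 0.999
grasp_force: 0.0
```

Run:
```python
from h import *
print(state()["joint_pos"].round(2))
f=grab_frame("side"); r=regions_of("tote",f)[0]; P=world(f,r["pixels"])
Q=P[(P[:,2]>.115)&(P[:,2]<.14)]; print(Q.mean(0),np.ptp(Q,0))
plan([.661,.0825,.098],tote_tool(),n=6)
```

```text
[ 0.    0.17  1.54 -0.    1.44 -0.4 ]
[0.65652283 0.09519346 0.12592728] [0.06117995 0.12065967 0.01680339]
6 rows; total tool shift [ 0.74  0.17 10.36] turn [-0.    0.   -0.03]
[0.12, 0.03, 1.73] [-0.0, 0.0, -0.005]
[0.12, 0.03, 1.73] [-0.0, 0.0, -0.005]
[0.12, 0.03, 1.73] [-0.0, 0.0, -0.005]
[0.12, 0.03, 1.73] [-0.0, 0.0, -0.005]
[0.12, 0.03, 1.73] [-0.0, 0.0, -0.005]
[0.12, 0.03, 1.73] [-0.0, 0.0, -0.005]
```

Call:
jog_arm:
  moves:
    - [[8.5,0.4,0.1,0,0,0,-0.015],[8.5,0.3,0.1,0,0,0,-0.015],[8.5,0,0,1.7,0,0,0],[8.5,0,0,1.7,0,0,0],[8.5,0,0,1.7,0,0,0],[8.5,0,0,1.7,0,0,0],[8.5,0,0,1.7,0,0,0],[8.5,0,0,1.7,0,0,0],[8.5,0,0,0,0,0,0],[8.5,0,0,0,0,0,0]]

```text
time: 5.12
tool_pos: [0.6607, 0.0826, 0.0988]
tool_rot: [-0.001, 0.54, 0.841, -0.0]
contact_force: [-0.3, 0.2, 0.8]
gripper_width: 1.001
grasp_force: 0.0
```

Run:
```python
from h import *
plan([.661,.0825,.098],tote_tool(),n=1)
a=grab_frame("side")["color"][130:310,180:420];b=grab_frame("top")["color"][110:290,140:380]
cv2.imwrite("pics/d.png",cv2.resize(np.hstack([a,b]),(800,300),interpolation=cv2.INTER_CUBIC))
```

```text
1 rows; total tool shift [-0.02  0.03  0.08] turn [-0.002 -0.001  0.001]
[-0.02, 0.03, 0.08] [-0.0017, -0.0008, 0.0013]
```

View pics/d.png

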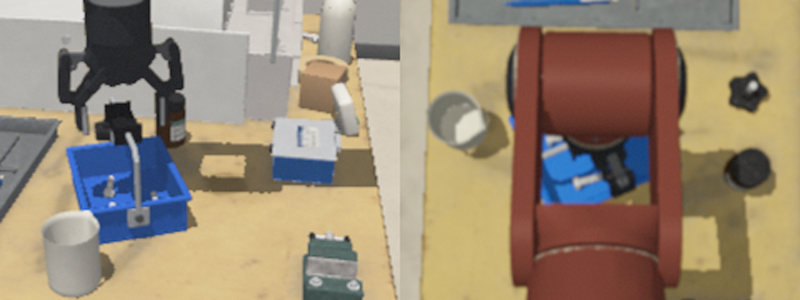

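The side picture (left half) shows the fingers straddling the black grip at about (120,130), with bolts visible in the tote below. I'll close the gripper.

Call:
jog_arm:
  moves:
    - [[2.0,0,0,0,0,0,0],[2.0,0,0,0,0,0,0],[2.0,0,0,0,0,0,0],[2.0,0,0,0,0,0,0],[2.0,0,0,0,0,0,0],[2.0,0,0,0,0,0,0],[0,0,0,0,0,0,0],[0,0,0,0,0,0,0],[0,0,0,0,0,0,0],[0,0,0,0,0,0,0],[0,0,0,0,0,0,0],[0,0,0,0,0,0,0]]

```text
time: 6.22
tool_pos: [0.6619, 0.0824, 0.0998]
tool_rot: [0.0, 0.54, 0.841, 0.0]
contact_force: [-2.3, 0.6, 4.9]
gripper_width: 0.339
grasp_force: 60.6
```

Call:
jog_arm:
  moves:
    - [[0,0,0,-0.3,0,0,0],[0,0,0,-0.6,0,0,0],[0,0,0,-1,0,0,0],[0,0,0,-1.3,0,0,0],[0,0,0,-1.5,0,0,0],[0,0,0,-1.5,0,0,0],[0,0,0,-1.5,0,0,0],[0,0,0,-1.5,0,0,0],[0,0,0,-1.5,0,0,0],[0,0,0,-1.5,0,0,0],[0,0,0,-1.5,0,0,0],[0,0,0,-1.5,0,0,0],[0,0,0,-1.5,0,0,0],[0,0,0,-1.5,0,0,0],[0,0,0,-1.5,0,0,0],[0,0,0,-1.2,0,0,0],[0,0,0,-0.8,0,0,0],[0,0,0,-0.4,0,0,0],[0,0,0,0,0,0,0]]

```text
time: 7.8
tool_pos: [0.6621, 0.0824, 0.3216]
tool_rot: [0.001, 0.54, 0.841, 0.0]
contact_force: [0.1, 0.3, -4.0]
gripper_width: 0.34
grasp_force: 59.6
```

Run:
```python
from h import *
print(state()["joint_pos"].round(2))
a=grab_frame("side")["color"][50:290,150:420]
cv2.imwrite("pics/e.png",cv2.resize(a,None,fx=2,fy=2,interpolation=cv2.INTER_CUBIC))
p=state()["tool_pos"]
plan(p,tote_tool(roll=-.5),n=1); plan(p,tote_tool(roll=-.5,pitch=-.5),n=1)
u=(Ro.from_euler("z",yaw)*Ro.from_euler("y",-.5)*Ro.from_euler("x",-.5)).as_matrix()
V=np.array([[x,y,z-.118] for x in(-.064,.064) for y in(-.085,.085) for z in(0,.054)])@u.T
print("tilt",np.degrees(np.arccos(u[2,2])),V.min(0),V.max(0), u[2])
```

```text
[ 0.01  0.11  1.4  -0.    1.63 -0.42]
1 rows; total tool shift [0. 0. 0.] turn [ 0.    -0.5    0.001]
[0.0, 0.0, 0.0] [0.0003, -0.5, 0.001]
1 rows; total tool shift [0. 0. 0.] turn [-0.489 -0.49   0.126]
[0.0, 0.0, 0.0] [-0.4891, -0.4897, 0.1259]
tilt 39.632535805530246 [-0.02705147 -0.13014964 -0.15732359] [0.13293374 0.08254697 0.01715608] [ 0.47942554 -0.42073549  0.77015115]
```

View pics/e.png

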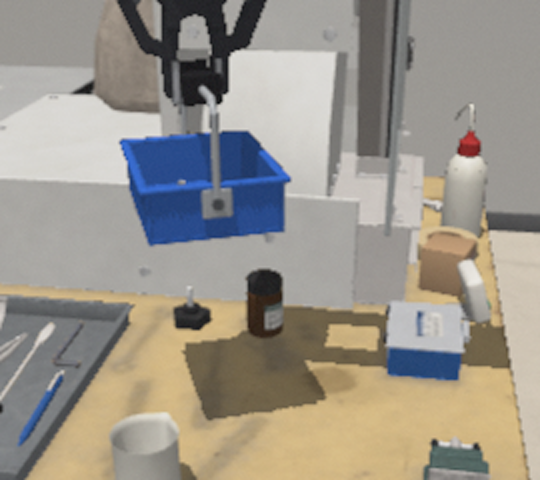

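Call:
jog_arm:
  moves:
    - [[0,0,0,0,0,-0.01,0],[0,0,0,0,0,-0.02,0],[0,0,0,0,0,-0.03,0],[0,0,0,0,0,-0.03,0],[0,0,0,0,0,-0.03,0],[0,0,0,0,0,-0.03,0],[0,0,0,0,0,-0.03,0],[0,0,0,0,0,-0.03,0],[0,0,0,0,0,-0.03,0],[0,0,0,0,0,-0.03,0],[0,0,0,0,0,-0.03,0],[0,0,0,0,0,-0.03,0],[0,0,0,0,0,-0.03,0],[0,0,0,0,0,-0.03,0],[0,0,0,0,0,-0.03,0],[0,0,0,0,0,-0.03,0],[0,0,0,0,0,-0.03,0],[0,0,0,0,0,-0.03,0],[0,0,0,0,0,-0.02,0],[0,0,0,0,0,-0.01,0]]

```text
time: 9.52
tool_pos: [0.661, 0.0832, 0.3189]
tool_rot: [0.224, 0.52, 0.811, -0.145]
contact_force: [-0.3, 0.5, -3.2]
gripper_width: 0.344
grasp_force: 59.7
```

Call:
jog_arm:
  moves:
    - [[0,0,0,0,0,0,0],[0,0,0,0,0,0,0],[0,0,0,0,0,0,0],[0,0,0,0,0,0,0],[0,0,0,0,0,0,0],[0,0,0,0,0,0,0],[0,0,0,0,0,0,0],[0,0,0,0,0,0,0],[0,0,0,0,0,0,0],[0,0,0,0,0,0,0]]

```text
time: 10.35
tool_pos: [0.6617, 0.0824, 0.3203]
tool_rot: [0.224, 0.521, 0.811, -0.144]
contact_force: [0.1, 0.3, -3.7]
gripper_width: 0.345
grasp_force: 59.7
```

Run:
```python
from h import *
print(state()["joint_pos"].round(2))
plan(state()["tool_pos"],tote_tool(roll=-.54),n=1)
a=grab_frame("side")["color"][50:290,150:420];b=grab_frame("top")["color"][90:330,140:400]
cv2.imwrite("pics/f.png",cv2.resize(np.hstack([a,b]),(795,360),interpolation=cv2.INTER_CUBIC))
```

```text
[ 0.22  0.06  1.52 -0.53  1.45 -0.17]
1 rows; total tool shift [0. 0. 0.] turn [ 0.001 -0.     0.001]
[0.0, 0.0, 0.0] [0.0006, -0.0, 0.0008]
```

View pics/f.png

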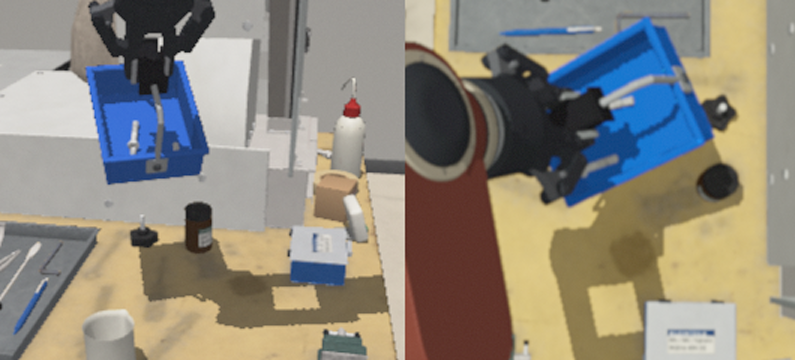

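Call:
jog_arm:
  moves:
    - [[0,0,0,0,-0.01,0,0],[0,0,0,0,-0.02,0,0],[0,0,0,0,-0.03,0,0],[0,0,0,0,-0.03,0,0],[0,0,0,0,-0.03,0,0],[0,0,0,0,-0.03,0,0],[0,0,0,0,-0.03,0,0],[0,0,0,0,-0.03,0,0],[0,0,0,0,-0.03,0,0],[0,0,0,0,-0.03,0,0],[0,0,0,0,-0.03,0,0],[0,0,0,0,-0.03,0,0],[0,0,0,0,-0.03,0,0],[0,0,0,0,-0.03,0,0],[0,0,0,0,-0.03,0,0],[0,0,0,0,-0.03,0,0],[0,0,0,0,-0.03,0,0],[0,0,0,0,-0.03,0,0],[0,0,0,0,-0.02,0,0],[0,0,0,0,-0.01,0,0]]

```text
time: 12.12
tool_pos: [0.6609, 0.082, 0.3197]
tool_rot: [0.355, 0.442, 0.82, 0.077]
contact_force: [-0.9, 0.7, -3.9]
gripper_width: 0.338
grasp_force: 59.8
```

Call:
jog_arm:
  moves:
    - [[0,0,0,0,0,0,0],[0,0,0,0,0,0,0],[0,0,0,0,0,0,0],[0,0,0,0,0,0,0],[0,0,0,0,0,0,0],[0,0,0,0,0,0,0],[0,0,0,0,0,0,0],[0,0,0,0,0,0,0],[0,0,0,0,0,0,0],[0,0,0,0,0,0,0],[0,0,0,0,0,0,0],[0,0,0,0,0,0,0]]

```text
time: 13.12
tool_pos: [0.6617, 0.0824, 0.3203]
tool_rot: [0.355, 0.442, 0.82, 0.077]
contact_force: [-0.3, -0.1, -3.6]
gripper_width: 0.345
grasp_force: 59.8
```

```bash
cat > look.py <<'E'
from h import *
import sys
s=state();print(s["joint_pos"].round(2))
q=s["tool_rot"];R=Ro.from_quat([q[1],q[2],q[3],q[0]]).as_matrix()
T=np.c_[R[:,1],R[:,0],-R[:,2]]                       # tote axes
o=s["tool_pos"]-T[:,2]*(.118-.019)                   # tote origin from nominal grasp
print("axes' z",T[2].round(3),"origin",o.round(3))
V=np.array([[x,y,z] for x in(-.06,.06) for y in(-.079,.079) for z in(0,.054)])@T.T+o
print("lowest",V.min(0).round(3))
ims=[]
for n in("side","top"):
    f=grab_frame(n); ims.append(f["color"])
    C=(o+T@[-.056,.071,.004])@np.array(f["R"]).T+f["t"]; print(n,"corner px",C[:2]/C[2]*f["fx"]+[f["cx"],f["cy"]])
    for r in regions_of("bolt_1",f)[:5]:
        P=(world(f,r["pixels"])-o)@T
        if len(P): print(n,round(r["p"],2),np.round(r["rect"]),"tote mm",(np.median(P,0)*1000).round(),(np.percentile(P,5,axis=0)*1000).round(),(np.percentile(P,95,axis=0)*1000).round())
for n,k in(("side","beaker"),("top","jar"),("top","beaker"),("side","jar")):
    f=grab_frame(n)
    for r in regions_of(k,f)[:1]: print(n,k,np.median(world(f,r["pixels"]),0).round(3))
cv2.imwrite(sys.argv[1],cv2.resize(np.hstack([ims[0][80:240,170:340],ims[1][90:250,200:400]]),(800,346),interpolation=cv2.INTER_CUBIC))
E
python3 look.py pics/g.png
```

```text
[ 0.12 -0.27  1.88 -0.36  0.86 -0.31]
axes' z [ 0.441 -0.514  0.736] origin [0.726 0.064 0.247]
lowest [ 0.623 -0.034  0.18 ]
side corner px [251.37792293 171.22690633]
side 0.51 [223. 282.  37.  50.] tote mm [-14. 268. -86.] [ -38.  222. -111.] [ 13. 295. -57.]
top corner px [254.71701922 184.04336807]
top 0.37 [268. 138. 139. 116.] tote mm [  8. -17.  11.] [-56. -78.   1.] [ 61.  70. 127.]
side beaker [0.679 0.254 0.047]
top jar [ 0.633 -0.086  0.074]
top beaker [0.688 0.243 0.011]
side jar [ 0.63  -0.076  0.047]
```

View pics/g.png

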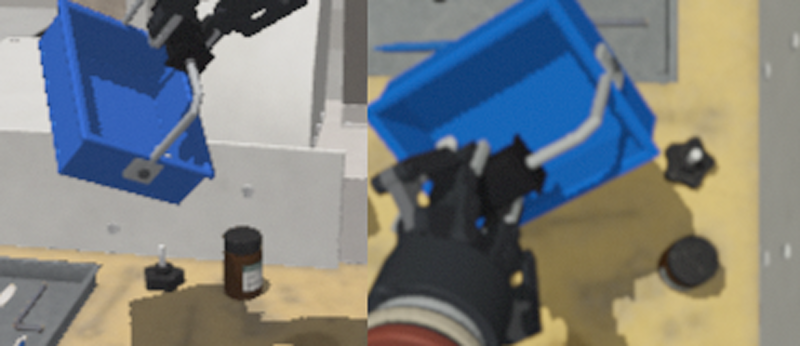

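Run:
```python
from h import *
plan(state()["tool_pos"]+[-.06,.2,.1],n=1)
```

```text
1 rows; total tool shift [ 12.6   12.33 -15.01] turn [0. 0. 0.]
[12.6, 12.33, -15.01] [0.0, 0.0, 0.0]
```

Call:
jog_arm:
  moves:
    - [[0,0.2,0.2,-0.25,0,0,0],[0,0.4,0.4,-0.5,0,0,0],[0,0.6,0.6,-0.7,0,0,0],[0,0.7,0.7,-0.85,0,0,0],[0,0.7,0.7,-0.85,0,0,0],[0,0.7,0.7,-0.85,0,0,0],[0,0.7,0.7,-0.85,0,0,0],[0,0.7,0.7,-0.85,0,0,0],[0,0.7,0.7,-0.85,0,0,0],[0,0.7,0.7,-0.85,0,0,0],[0,0.7,0.7,-0.85,0,0,0],[0,0.7,0.7,-0.85,0,0,0],[0,0.7,0.7,-0.85,0,0,0],[0,0.7,0.7,-0.85,0,0,0],[0,0.7,0.7,-0.85,0,0,0],[0,0.7,0.7,-0.85,0,0,0],[0,0.7,0.7,-0.85,0,0,0],[0,0.6,0.6,-0.7,0,0,0],[0,0.4,0.4,-0.5,0,0,0],[0,0.2,0.2,-0.25,0,0,0]]

```text
time: 15.38
tool_pos: [0.6034, 0.2794, 0.4211]
tool_rot: [0.355, 0.442, 0.82, 0.078]
contact_force: [-0.2, -0.3, -4.5]
gripper_width: 0.338
grasp_force: 59.8
```

Call:
jog_arm:
  moves:
    - [[0,0,0,0,0,0,0],[0,0,0,0,0,0,0],[0,0,0,0,0,0,0],[0,0,0,0,0,0,0],[0,0,0,0,0,0,0],[0,0,0,0,0,0,0]]

```text
time: 15.88
tool_pos: [0.6036, 0.2777, 0.42]
tool_rot: [0.355, 0.442, 0.82, 0.077]
contact_force: [-0.6, 0.8, -3.4]
gripper_width: 0.339
grasp_force: 59.8
```

```bash
sed -i 's/^cv2.imwrite.*$/f=grab_frame("top");c=np.array(C[:2]\/C[2]*511+[f["cx"],f["cy"]]).astype(int);a=max(0,c[0]-90);b=max(0,c[1]-70);print(a,b)\ncv2.imwrite(sys.argv[1],cv2.resize(f["color"][b:b+140,a:a+180],None,fx=4.2,fy=4.2,interpolation=cv2.INTER_CUBIC))/' look.py; python3 look.py pics/h.png
```

```text
[ 0.53 -0.2   1.67 -0.56  1.17  0.03]
axes' z [ 0.441 -0.514  0.736] origin [0.668 0.259 0.347]
lowest [0.565 0.162 0.28 ]
side corner px [255.85773589 160.99927113]
side 0.38 [223.  89. 118. 152.] tote mm [ 2.  5. 30.] [-57. -73.   3.] [ 60.  79. 122.]
top corner px [113.75395201 211.66506497]
top 0.7 [120. 205.  28.  20.] tote mm [-48.  48.  12.] [-52.  28.   9.] [-44.  66.  16.]
top 0.57 [123. 195.  26.  10.] tote mm [-40.  33.  11.] [-46.  19.   8.] [-36.  49.  13.]
top 0.39 [ 85. 181.  12.   8.] tote mm [ 3. 61. 14.] [ 0. 56.  8.] [ 5. 67. 17.]
side beaker [0.679 0.254 0.047]
top jar [ 0.633 -0.087  0.074]
top beaker [0.668 0.218 0.036]
side jar [ 0.63  -0.076  0.047]
23 141
```

View pics/h.png

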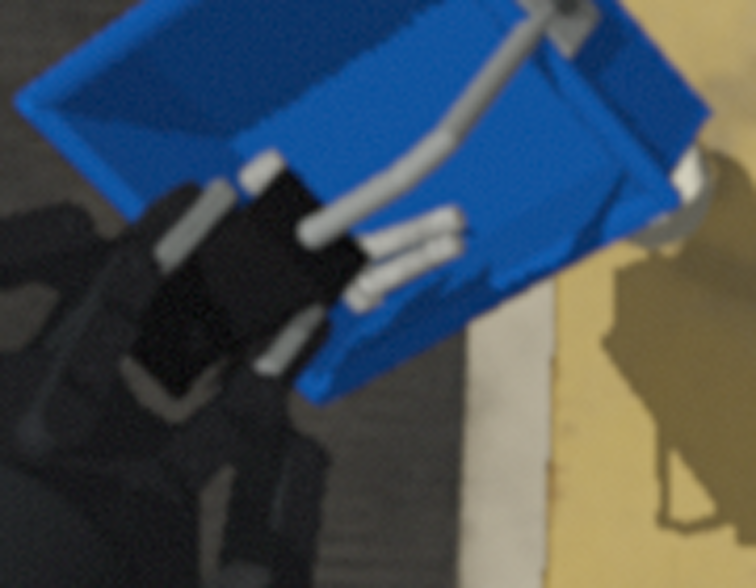

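The top view shows all three bolts in the wanted front-left corner. Two lie along the front wall, at about (410,230) and (405,270). The third lies along the left wall, with its end at (262,172), and butts against them. The tote is held still about 28 cm up, and the beaker and jar have not moved.

```bash
python3 -c "
from plant import *
print(job_done())"
```

```text
the job is handed in; nothing more can be done
None
```

I handed the job in with the tote held still about 28 cm up, tilted about 43° to its front-left corner (the beaker's side): two bolts lie along the front wall there, the third (partly hidden by the grip) along the left wall against them, none spilled, and the beaker and jar did not move.

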